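Trigger the plate reader with its pedal

TASK

Start a reading on the plate reader with its cordless pedal switch, the one with the purple treadle (purple like the stripe on the reader): push the treadle all the way down to its stop, keep it there for about one second, then let it spring fully back up. Do not press the yellow pedal, which belongs to another machine, and leave the amber bottle standing where it is.

Things in the scene. Friction and masses are not known exactly. Their poses are not given: they have to be found in the camera images.
- purple_pedal_pad (a point): where to press: on top of the purple treadle, mid-width in its ribbed area, 100 mm from the hinge, 25 mm from the raised free edge. Up: 64 mm above the bench; at the stop (treadle level): 39 mm, and 5 mm farther along -x. Its x axis points level from free edge to hinge, y along the hinge (treadle up). Pressing down here takes about 5 N to start, 11 N at the firm stop
- purple_pedal (a joint): purple treadle: plate 130 x 80 x 10 mm, sloping up from its hinge (34 mm above the bench, at the pedal's far, +x end) over a grey base 160 x 100 x 20 mm fixed to the bench. Angle 0 rad up (at rest), 0.26 rad pressed down to its stop; a spring returns it to 0 when let go
- yellow_pedal (a joint): angle of the yellow treadle of a second pedal of exactly the same form and spring, not to be pressed: 0 rad up, 0.26 rad down
- amber_bottle: closed amber glass bottle with black cap and white label, 60 mm diameter, 130 mm tall, 0.25 to 0.5 kg, standing loose on the bench; origin at the centre of its underside, z up
Mind the look-alikes: they are no part of the job. Several things look just like the amber_bottle: the one meant starts farthest to the robot's right.

How it is judged:
By the outcome, as a careful person would: the job done as asked, in the order asked, and still so for the second after the job is handed in, with the robot touching nothing.
It also fails if it takes over 29 s, if anything falls off the work surface, if the arm or the gripper's body presses on something with over 40 N, if the wrist force passes 120 N, or if a joint passes its speed limit or range.

ROBOT

A 6-joint arm with a two-finger parallel gripper is mounted at the origin on the work surface. World frame = base frame: x ahead of the robot, y to its left, z up, the work surface at z = 0. Lengths are in m, angles in rad, forces in N, time in s.
With the tool pointing down it reaches from about 0.375 to 0.9 m from the base axis. Payload 3.1 kg.
Tool frame: the origin (TCP) lies at the very end of the fingers, on their centre line; the grasp point (between the pads) lies 19 mm behind it; y points along the fingers, x is the direction in which the jaws open and shut, and the axes are right-handed (so a half turn about y gives the same grasp; the last joint's range is limited). The gripper opens to 87 mm and grips with 3 to 60 N. Pads are 19 mm wide; open, the fingers measure 117 mm over their backs; the gripper's body (75 mm by 190 mm) begins 51 mm behind the grasp point.
Start: joints at [-1.28, 0.527, 1.433, -0, 1.181, -0.178], TCP at [0.283, -0.557, 0.223] pointing down, gripper open.
Joint ranges: [-3.08, 3.08], [-0.75, 2.2], [0.22, 2.44], [-1.43, 4.57], [0, 2.65], [-2.85, 2.85]. Speed limits (rad/s): [2.79, 2.79, 3.14, 3.14, 3.14, 3.14].

INTERFACE

Orientations are given as a unit quaternion [x, y, z, w].
In Python, from rig import robot gives the robot as it stands.
- The arm moves only by the shell command python3 -m creep 'ROWS' [FORCE]. ROWS is JSON, a list of rows, each a list of 3 entries, a list of its own where there are three numbers: the shift along the tool's x, y, z in mm, then the turn about the tool's y in rad, then the opening, from 0 (shut) to 1 (fully open). A call has 1 to 8 rows; each row shifts and turns the commanded pose from where the row before left it, along the tool's axes as they then stand; what a row does not reach is not made up. A row lasts 1/10 s, in which the tool goes at most 50 mm and 8.59 degrees, less where a joint would pass 70% of its speed; a pose out of reach is approached as far as the arm can. A call with a gripper value outside its range is refused whole. The fingers move at their own pace and stop on an object; FORCE is the grip in N (left out, the last holds). Time passes only in rows, so rows that do not move let the fingers close. It gives the time, the measured TCP pose, the force and the opening at its end, in the units of the state.
- robot.get_obs(): the state, without advancing time (a new reading comes with each control period).
- robot.camera(name): name is "side" or "top" or "wrist"; returns a dict with "pixels" (480x640x3 uint8, red, green, blue), "fx", "fy", "cx", "cy" (pixels), "position" and "rotation" of the camera in the world. Camera axes: x right, y up, looking along -z (the intrinsics and any distortion apply to the point x, -y, -z); pixel columns grow to the right and rows downward; lengths in m; the calibration is good to about 2 mm. A picture is of the moment at which its call begins. There is no depth.
- robot.hand_in(): hands the job in, once; it reports no verdict.
The state is a dict: "time": time; "q": joint angles; "joint_velocities": joint speeds; "joint_torque": joint torques, N m; "position": TCP position; "tool_rot": TCP orientation; "ft_force": force on the tool from outside, world axes, zero at the start; "moment": the same for the moment, N m; "grip_width": finger opening in m.
Only numpy, scipy, OpenCV 4.12 (cv2) and the standard library are available. Lean on these libraries where they do the work, as an engineer would, in place of code of your own. Each camera call takes 0.05 s, during which the arm holds its last target.

## Working session

There is one attempt and no reset: what is moved stays moved. The work goes in short steps, Python scripts to look and compute and a shell command to move; the robot and the scene stay as the last step left them, time stands still between calls to the robot, and variables do not carry over. Pictures are saved under pics/ and viewed, and the job is handed in when it is done.

```bash
mkdir -p pics; cat > h.py <<'E'
import numpy as np,cv2
from rig import robot
def shot(n,f):
    c=robot.camera(n); cv2.imwrite(f,cv2.cvtColor(c["pixels"],cv2.COLOR_RGB2BGR)); np.save(f+'.npy',c,allow_pickle=True); return c
def load(f): return np.load(f+'.npy',allow_pickle=True).item()
def ray(c,u,v):
    d=np.array([(u-c["cx"])/c["fx"],-(v-c["cy"])/c["fy"],-1.0]); return np.array(c["position"]),np.array(c["rotation"])@d
def onz(c,u,v,z):
    p,d=ray(c,u,v); return p+d*(z-p[2])/d[2]
def proj(c,P):
    q=np.array(c["rotation"]).T@(np.array(P)-c["position"]); return c["cx"]+c["fx"]*q[0]/-q[2], c["cy"]+c["fy"]*q[1]/q[2]
E
python3 - <<'E'
from h import *
for n in("side","top"):
    c=shot(n,f"pics/{n}1.png"); print(n,{k:c[k] for k in c if k!="pixels"})
o=robot.get_obs();print(o)
E
```

```text
side {'fx': 576.772067219061, 'fy': 576.772067219061, 'cx': 309.0288583096125, 'cy': 236.61887682966525, 'position': array([0.03853913, 1.15270202, 0.98272494]), 'rotation': array([-0.09537976,  0.44400661,  0.87412311, -0.17224872])}
top {'fx': 596.2761379727152, 'fy': 596.2761379727152, 'cx': 326.9437759240488, 'cy': 228.39521525360126, 'position': array([ 0.21705161, -0.0136411 ,  1.59873726]), 'rotation': array([ 0.08042306, -0.07549747, -0.6717066 ,  0.73255887])}
{'time': 0.1, 'q': array([-1.27948908e+00,  5.28371954e-01,  1.43375763e+00, -2.20226128e-06,
        1.18142480e+00, -1.78540686e-01]), 'joint_velocities': array([ 0.00207435, -0.00251999, -0.00522731,  0.00106483, -0.00038086,
       -0.00027258]), 'joint_torque': array([-9.03925297e-05, -4.40983629e+01, -1.77151805e+01,  6.34765788e-02,
        5.33498602e-02, -3.32871070e-05]), 'position': array([ 0.28278023, -0.55663137,  0.22167553]), 'tool_rot': array([-0.60218893,  0.37039884, -0.3693633 ,  0.60311188]), 'ft_force': array([ 0.46439994, -0.16634377, -0.29379324]), 'moment': array([ 0.04367982, -0.02940487,  0.00458596]), 'grip_width': 0.08674817726003962}
```

```bash
sed -i 's/^import numpy.*/&\nfrom scipy.spatial.transform import Rotation as R/; s/np.array(c\["rotation"\])/R.from_quat(c["rotation"]).as_matrix()/' h.py
python3 -c "
from h import *
print(R.from_quat(robot.get_obs()['tool_rot']).as_matrix().round(3))"
```

```text
[[ 0.453 -0.001  0.892]
 [-0.892  0.002  0.453]
 [-0.002 -1.     0.   ]]
```

View pics/side1.png

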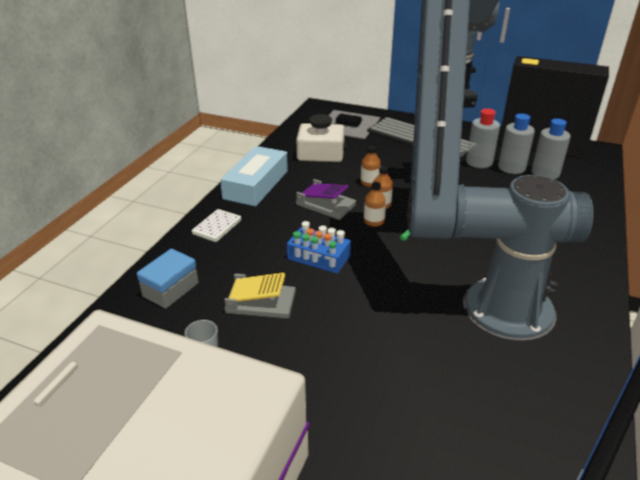

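View pics/top1.png

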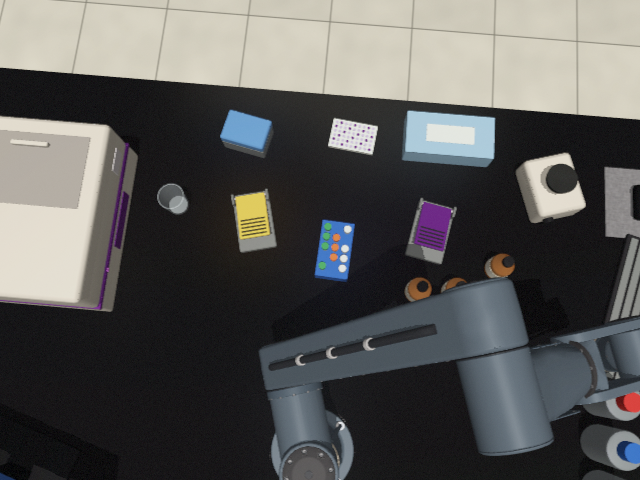

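```bash
python3 - <<'E'
from h import *
for n in("side","top"):
    c=load(f"pics/{n}1.png");im=cv2.cvtColor(c["pixels"],cv2.COLOR_RGB2HSV)
    x0,y0,x1,y1=(290,170,365,225) if n=="side" else (395,185,470,275)
    m=cv2.inRange(im,(125,80,20),(160,255,255)); mm=np.zeros_like(m); mm[y0:y1,x0:x1]=m[y0:y1,x0:x1]
    mm=cv2.morphologyEx(mm,cv2.MORPH_CLOSE,np.ones((7,7)))
    k=max(cv2.findContours(mm,0,2)[0],key=cv2.contourArea); r=cv2.minAreaRect(k)
    print(n,r,cv2.boxPoints(r).tolist(), cv2.approxPolyDP(cv2.convexHull(k),3,True).reshape(-1,2).tolist())
    b=c["pixels"]
    if n=="top": crop=b[180:310,380:540]
    else: crop=b[140:240,280:420]
    cv2.imwrite(f"pics/{n}crop.png",cv2.cvtColor(cv2.resize(crop,None,fx=5 ,fy=4.5 if 0 else 5,interpolation=2)[:600],cv2.COLOR_RGB2BGR))
    if n=="top":
        for u,v in [(424,287),(460,283),(508,262)]: print(onz(c,u,v,.13))
E
```

```text
side ((325.0, 190.5), (15.0, 46.0), 90.0) [[302.0, 183.0], [348.0, 183.0], [348.0, 198.0], [302.0, 198.0]] [[348, 185], [331, 198], [306, 196], [302, 192], [312, 183]]
top ((432.65167236328125, 226.14895629882812), (30.35987663269043, 43.67365646362305), 12.875000953674316) [[412.98760986328125, 244.05430603027344], [422.71917724609375, 201.4786834716797], [452.31573486328125, 208.2436065673828], [442.58416748046875, 250.81922912597656]] [[424, 202], [450, 209], [442, 250], [414, 243]]
[ 0.4191469  -0.24067493  0.13      ]
[ 0.43678302 -0.32898038  0.13      ]
[ 0.49980118 -0.44639037  0.13      ]
```

View pics/topcrop.png

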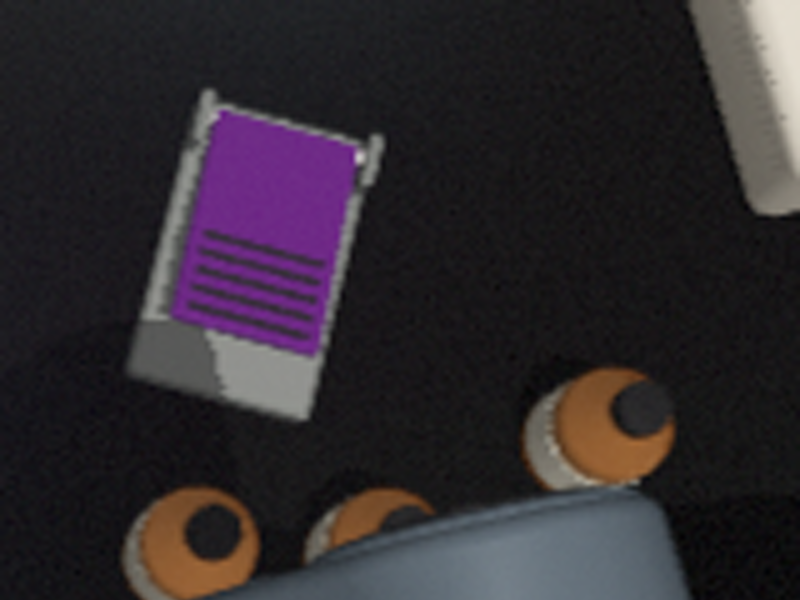

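View pics/sidecrop.png

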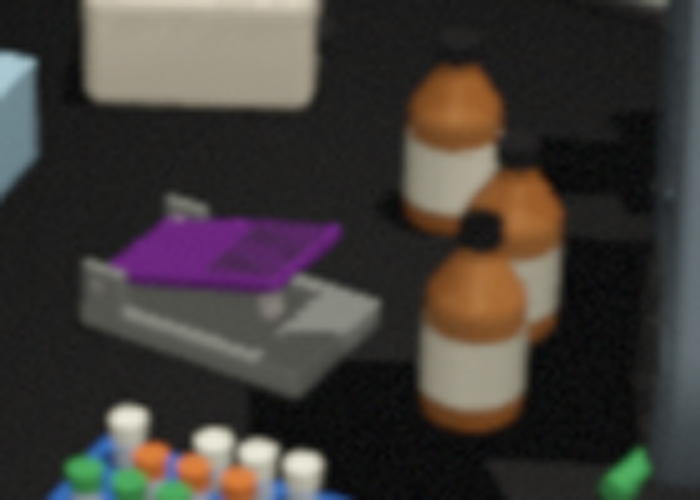

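```bash
python3 - <<'E'
from h import *
c=load("pics/top1.png")
f=lambda u,v,z:onz(c,380+u/5,180+v/5,z)[:2]
F1,F2=f(170,318,.07),f(318,355,.07); H1,H2=f(217,108,.038),f(360,148,.038)
print(F1,F2,H1,H2,np.linalg.norm(F1-F2),np.linalg.norm(F1-H1),np.linalg.norm(F2-H2))
F=(F1+F2)/2;H=(H1+H2)/2;ax=(H-F)/np.linalg.norm(H-F);print(F,H,ax,np.degrees(np.arctan2(ax[1],ax[0])))
B1,B2=f(128,375,.02),f(308,419,.02);print(B1,B2,(B1+B2)/2,np.linalg.norm(B1-B2))
pad=F+ax*.0242;print("pad",pad, "from base",(B1+B2)/2)
s=load("pics/side1.png")
for P in[F1,F2]: print(proj(s,[*P,.07]))
print(proj(s,[*H1,.038]),proj(s,[*H2,.038]),proj(s,[*pad,.064]))
# bottles caps side view / tri
def tri(a,b):
    p,d=ray(c,*a);q,e=ray(s,*b);A=np.c_[d,-e];t=np.linalg.lstsq(A,q-p,rcond=None)[0];return (p+d*t[0]+q+e*t[1])/2,np.linalg.norm(p+d*t[0]-q-e*t[1])
print(tri((380+213/5,180+532/5),(280+480/5,140+230/5)))
print(tri((380+405/5,180+522/5),(280+518/5,140+150/5)))
print(tri((380+643/5,180+408/5),(280+460/5,140+45/5)))
E
```

```text
[ 0.53882251 -0.21813691] [ 0.52587658 -0.29610767] [ 0.66370865 -0.24151384] [ 0.6480535  -0.31971121] 0.07903819764019672 0.1270552190507103 0.12443603847014882
[ 0.53234955 -0.25712229] [ 0.65588108 -0.28061252] [ 0.98239638 -0.18680832] -10.766579918195795
[ 0.51619254 -0.2040212 ] [ 0.50065904 -0.30151996] [ 0.50842579 -0.25277058] 0.09872840892728844
pad [ 0.55612354 -0.26164305] from base [ 0.50842579 -0.25277058]
(np.float64(335.9311014170864), np.float64(196.67205018120737))
(np.float64(348.81441335013363), np.float64(184.9114552109875))
(np.float64(300.7414495540819), np.float64(193.89003772539417)) (np.float64(314.9306071551418), np.float64(182.81991433561055)) (np.float64(335.59562338673885), np.float64(190.17304217717063))
(array([ 0.42269765, -0.23834613,  0.120773  ]), np.float64(0.0022016896070863675))
(array([ 0.43231287, -0.33372821,  0.12202149]), np.float64(0.004809654167498033))
(array([ 0.50284349, -0.44997313,  0.12258053]), np.float64(0.0009388576239567616))
```

```bash
python3 -m creep '[[[0,0,0],0.13,0],[[0,0,0],0.13,0],[[0,0,0],0.13,0],[[0,0,0],0.13,0],[[0,0,0],0.14,0],[[0,0,0],0,0]]' 20
cat > d.py <<'E'
from h import *
o=robot.get_obs();M=R.from_quat(o["tool_rot"]).as_matrix();print(o["time"],o["position"].round(4),o["ft_force"].round(1),o["grip_width"].round(3))
print("yaw x",np.degrees(np.arctan2(M[1,0],M[0,0])),"y",M[:,1].round(3));print("mm to pad",(M.T@(np.array([.556,-.2616,.064])-o["position"])*1000).round(1))
E
python3 d.py
```

```text
time: 0.7
position: [0.2828, -0.5569, 0.222]
tool_rot: [-0.45, 0.546, -0.545, 0.45]
ft_force: [-1.0, -0.4, -0.7]
grip_width: 0.0472Traceback (most recent call last):
  File "d.py", line 2, in <module>
    o=robot.get_obs();M=R.from_quat(o["tool_rot"]).as_matrix();print(o["time"],o["position"].round(4),o["ft_force"].round(1),o["grip_width"].round(3))
                                                                                                                             ^^^^^^^^^^^^^^^^^^^^^
AttributeError: 'float' object has no attribute 'round'
```

```bash
sed -i 's/o\["grip_width"\].round(3)/o["grip_width"]/' d.py; python3 d.py; python3 -m creep '[[[-20,0,12],0,0],[[-35,0,22],0,0],[[-35,0,22],0,0],[[-35,0,22],0,0],[[-35,0,22],0,0],[[-35,0,22],0,0],[[-35,0,22],0,0],[[-35,0,22],0,0]]'; python3 d.py
```

```text
0.7 [ 0.2828 -0.5569  0.222 ] [-1.  -0.4 -0.7] 0.04723710736005408
yaw x -100.88719167921867 y [-0.     0.001 -1.   ]
mm to pad [-341.4  158.3  212.6]
time: 1.5
position: [0.4969, -0.3269, 0.2224]
tool_rot: [-0.451, 0.545, -0.544, 0.451]
ft_force: [-0.8, -1.1, 1.0]
grip_width: 0.0001
1.5 [ 0.4969 -0.3269  0.2224] [-0.8 -1.1  1. ] 5.5678539571988846e-05
yaw x -100.70203353188168 y [-0.  0. -1.]
mm to pad [-75.1 158.4  46. ]
```

```bash
python3 -m creep '[[[-38,0,23],0,0],[[-38,0,23],0,0],[[0,35,0],0,0],[[0,40,0],0,0],[[0,40,0],0,0],[[0,0,0],0,0],[[0,0,0],0,0]]'; python3 d.py
python3 - <<'E'
from h import *
for n in("side","top","wrist"): shot(n,f"pics/{n}2.png")
a=[load(f"pics/{n}2.png")["pixels"] for n in("side","top","wrist")]
o=np.hstack([cv2.resize(a[0][130:250,270:430],(400,300)),cv2.resize(a[1][150:300,360:560],(400,300))])
cv2.imwrite("pics/c2.png",cv2.cvtColor(o,cv2.COLOR_RGB2BGR))
E
```

```text
time: 2.2
position: [0.5554, -0.2624, 0.1073]
tool_rot: [-0.451, 0.545, -0.544, 0.451]
ft_force: [-0.2, 0.4, 0.4]
grip_width: 0.0006
2.2 [ 0.5554 -0.2624  0.1073] [-0.2  0.4  0.4] 0.0006007542583481091
yaw x -100.80839622924555 y [-0.001  0.001 -1.   ]
mm to pad [-0.9 43.3  0.5]
```

View pics/c2.png

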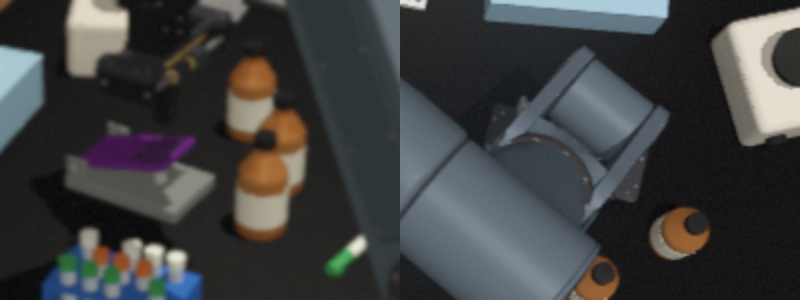

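View pics/wrist2.png

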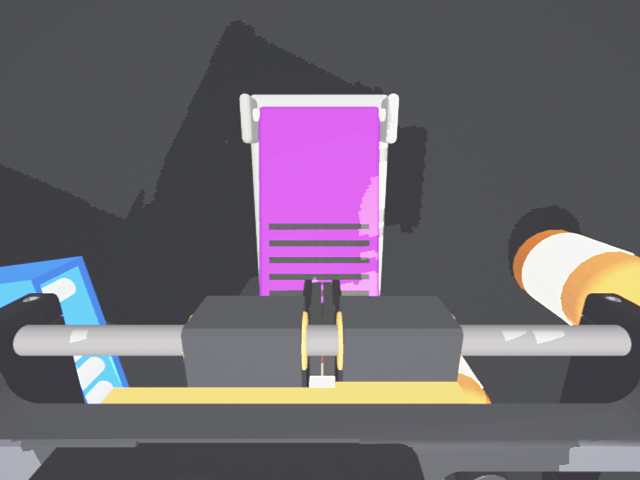

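Wrist view: closed fingers (322,290) are centred on the ribbed purple treadle (260–380 wide). Only the pedal with the purple treadle fits; the yellow one is far off. The meant bottle (farthest right, 570,270) is clear.

```bash
python3 -m creep '[[[-1,20,0],0,0],[[0,14,0],0,0],[[0,5,-1],0,0],[[0,5,-1],0,0],[[0,0,0],0,0]]'; python3 d.py
```

```text
time: 2.85
position: [0.5535, -0.2611, 0.064]
tool_rot: [-0.45, 0.545, -0.545, 0.45]
ft_force: [-1.6, 1.2, 5.4]
grip_width: 0.0005
2.85 [ 0.5535 -0.2611  0.064 ] [-1.6  1.2  5.4] 0.0004907914537661183
yaw x -100.89196263060589 y [-0.001  0.    -1.   ]
mm to pad [-0.  -0.   2.5]
```

```bash
python3 -m creep '[[[0,5,-1],0,0],[[0,5,-1],0,0],[[0,5,-0.5],0,0],[[0,5,0],0,0],[[0,0,0],0,0]]'; python3 d.py; python3 -m creep '[[[0,4,0],0,0],[[0,3,0],0,0],[[0,0,0],0,0]]'; python3 d.py
```

```text
time: 3.35
position: [0.5506, -0.2607, 0.0444]
tool_rot: [-0.451, 0.546, -0.545, 0.45]
ft_force: [-3.8, 0.5, 8.2]
grip_width: 0.0005
3.35 [ 0.5506 -0.2607  0.0444] [-3.8  0.5  8.2] 0.0005085072927314199
yaw x -100.86442187562885 y [-0.002  0.    -1.   ]
mm to pad [ -0.1 -19.6   5.5]
time: 3.65
position: [0.5502, -0.2606, 0.0392]
tool_rot: [-0.451, 0.546, -0.544, 0.45]
ft_force: [-6.2, 2.3, 15.7]
grip_width: 0.0006
3.65 [ 0.5502 -0.2606  0.0392] [-6.2  2.3 15.7] 0.0005936411126164818
yaw x -100.85242377877962 y [-0.002  0.    -1.   ]
mm to pad [ -0.1 -24.8   5.8]
```

```bash
python3 -m creep '[[[0,1,0],0,0],[[0,0,0],0,0],[[0,0,0],0,0],[[0,0,0],0,0],[[0,0,0],0,0]]'; python3 d.py
python3 - <<'E'
from h import *
a=shot("side","pics/side3.png")["pixels"]
cv2.imwrite("pics/c3.png",cv2.cvtColor(cv2.resize(a[130:250,270:430],(800,600)),cv2.COLOR_RGB2BGR))
E
```

```text
time: 4.15
position: [0.5502, -0.2606, 0.039]
tool_rot: [-0.451, 0.545, -0.545, 0.45]
ft_force: [-7.0, 2.1, 20.8]
grip_width: 0.0001
4.15 [ 0.5502 -0.2606  0.039 ] [-7.   2.1 20.8] 6.740471215042649e-05
yaw x -100.84811709779717 y [-0.002 -0.    -1.   ]
mm to pad [ -0.1 -25.    5.8]
```

View pics/c3.png

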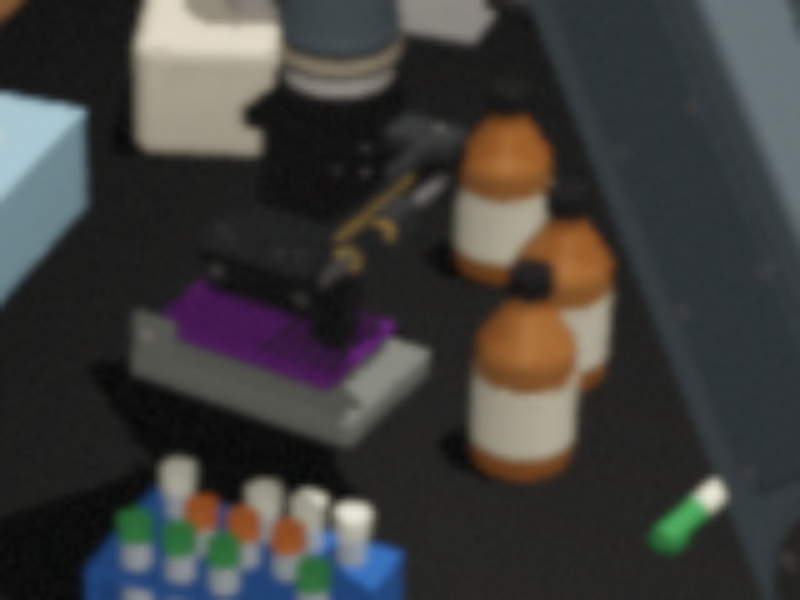

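The treadle (crop 330,335) lies level on its base: it is at the stop. All bottles are clear. I'll hold about 0.4 s more, then lift.

```bash
python3 -m creep '[[[0,0,0],0,0],[[0,0,0],0,0],[[0,0,0],0,0],[[0,0,0],0,0],[[0,-8,0],0,0],[[0,-15,0],0,0],[[0,-25,0],0,0],[[0,-35,0],0,0]]'; python3 -m creep '[[[0,-40,0],0,0],[[0,-40,0],0,0],[[0,0,0],0,0],[[0,0,0],0,0],[[0,0,0],0,0],[[0,0,0],0,0]]'; python3 d.py
python3 - <<'E'
from h import *
a=[shot(n,f"pics/{n}4.png")["pixels"] for n in("side","wrist")]
o=np.hstack([cv2.resize(a[0][130:250,270:430],(400,300)),cv2.resize(a[1],(400,300))])
cv2.imwrite("pics/c4.png",cv2.cvtColor(o,cv2.COLOR_RGB2BGR))
E
```

```text
time: 5.0
position: [0.5509, -0.2603, 0.1186]
tool_rot: [-0.45, 0.546, -0.545, 0.45]
ft_force: [-0.2, 0.1, 0.4]
grip_width: 0.0005
time: 5.6
position: [0.5504, -0.26, 0.1968]
tool_rot: [-0.451, 0.546, -0.544, 0.45]
ft_force: [0.1, 0.2, -0.4]
grip_width: 0.0008
5.6 [ 0.5504 -0.26    0.1968] [ 0.1  0.2 -0.4] 0.0008009052617155365
yaw x -100.90152778121234 y [-0.003  0.002 -1.   ]
mm to pad [  0.7 132.8   6.2]
```

View pics/c4.png

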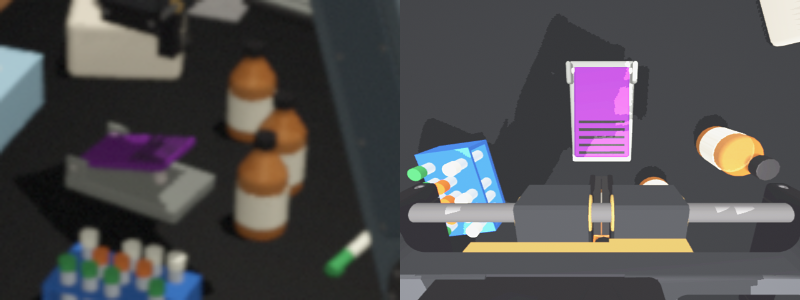

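The treadle is up again (side crop 140,150), same as before the press, and the bottles haven't moved.

```bash
python3 -c "
from rig import robot
print(robot.hand_in())"
```

```text
the job is handed in; nothing more can be done
None
```

I pressed the purple treadle with the closed fingertips down to its stop, held it there about 1 s, lifted clear and handed the job in at about 5.7 s.

- **At the stop:** the fingertips were at 39.0 mm. The force rose from 15.7 to 20.8 N over the last 0.2 mm, and the side picture showed the treadle level. That force is above the quoted 11 N because I pressed slightly past the stop.
- **After release:** the side picture shows the treadle back in its raised position. The force reads near zero, with the fingers about 0.13 m above the treadle.
- **Surroundings:** the yellow pedal was never approached. All three amber bottles stand where they were in the side picture, including the rightmost one.
- **Hold time:** the 1 s is estimated from the move timing (about 3.6 to 4.65 s), because the treadle angle cannot be read directly. No check failed or disagreed.

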